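# Flip the stock tags on the stained-glass board

### The arm

A 6-joint arm with a two-finger parallel gripper is mounted at the origin on the work surface. World frame = base frame: x ahead of the robot, y to its left, z up, the work surface at z = 0. Lengths are in mm, angles in rad, forces in N, time in s.
With the tool pointing down it reaches from about 300 to 775 mm from the base axis. Payload 14.6 kg.
Tool frame: the origin (TCP) lies on the centre line of the jaws, within the pads' length; the fingertips stand 19 mm ahead of it and the grasp point (between the pads) is the TCP (bot.tip_reach is the distance from the TCP to the fingertips, in mm); y points along the fingers, x is the direction in which the jaws open and shut, and the axes are right-handed (so a half turn about y gives the same grasp; the last joint's range is limited). The gripper opens to 85 mm and grips with 20 to 120 N. Pads are 22 mm wide; open, the fingers measure 114 mm over their backs; the gripper's body (76 mm by 85 mm) begins 54 mm behind the grasp point. The pads swing forward as they close: fully open they stand 13 mm farther back than shut.
Start: joints at [-0.067, 0.3, 1.521, -0, 1.321, -0.067], TCP at [549.991, -0.002, 250.281] pointing down, gripper open.
Joint ranges: [-3.03, 3.03], [-0.79, 2.21], [0.23, 2.52], [-1.04, 4.18], [0, 3.07], [-2.55, 2.55]. Speed limits (rad/s): [2.22, 2.22, 2.57, 3.14, 3.14, 3.14].

### API

Orientations are given as a unit quaternion [w, x, y, z].
In Python, from rig import bot gives the robot as it stands. Calls block until the motion is done:
- bot.move_to(position, orientation): joint-space move of the TCP to a pose.
- bot.servo_line(position, attitude=None, speed=150, until_force=None): straight line of the TCP; attitude=None keeps the orientation; speed is the mean speed in mm/s. With until_force (N) it stops when the force on the tool has changed by that much, and returns True; else False.
- bot.move_joints(angles): joint-space move.
- bot.move_gripper(opening, grip_force=None): finger opening in mm; grip_force is the grip in N (None keeps the last); returns when the fingers have stopped.
- bot.dwell(seconds).
- bot.ik(position, orientation): joint angles nearest the present ones, or None.
- bot.read_state(): the state.
- bot.read_camera(name): name is "scene" or "side" or "wrist"; returns a dict with "image" (480x640x3 uint8, blue, green, red), "depth" (480x640 float32, mm along the optical axis (not along the pixel's ray), 0 where there is no reading), "fovy" (degrees; the focal length in pixels is half the picture's height over the tangent of half this angle, whatever the lens; pixels are square), "cx", "cy" (the principal point, pixels), "eye" and "attitude" of the camera in the world; the wrist camera has in their place "mount" (4x4, takes a point from camera to tool coordinates, whose origin is the TCP and whose axes are the tool frame's). Camera axes: x right, y down, z forward; pixel columns grow to the right and rows downward; lengths in mm; the calibration is good to about 2 mm. A picture is of the moment at which its call begins: read the wrist's pose just before it.
A pose or a line that the arm cannot do raises bot.MotionError and nothing moves.
- bot.finish_job(): hands the job in, once; it reports no verdict.
The state is a dict: "clock": time; "joint_positions": joint angles; "qvel": joint speeds; "effort": joint torques, N m; "ee_pos": TCP position; "tool_rot": TCP orientation; "ft_force": force on the tool from outside, world axes, zero at the start; "moment": the same for the moment, N m; "grip_width": finger opening in mm.
Only numpy, scipy, OpenCV 4.12 (cv2) and the standard library are available. Lean on these libraries where they do the work, as an engineer would, in place of code of your own. Each camera call takes 0.05 s, during which the arm holds its last target.

### The job

Some of the stock tags on the glass board are wrong: gently push those over on their hinges, so that each bin packed full of glass shows the green face of its tag on top, and each bin that is empty or has only a piece left shows red. Only push the tags, do not grip anything, and leave the loose things standing about where they are.

Things in the scene. Friction and masses are not known exactly. Their poses are not given: they have to be found in the camera images.
- board: plywood board 250 x 450 x 12 mm fixed on the table; origin at the centre of its underside, x away from the robot (yaw up to 0.2 rad), y along the row. On it four grey bins in a row, 105 mm apart, in random order, each with a tag on a steel post on its robot side. Bins and contents end 60 mm above the board or lower, below the hinges (75 mm above the board).
- bin_a: grey open bin, packed FULL of upright amber glass pieces. One fixed piece with its tag post; origin on the board's upper face straight below the tag hinge, x away from the robot like the board's. Bin walls span x = 25 to 150 mm, 95 mm in y, 55 mm high. Post 8 x 20 mm at the origin, 75 mm high
- tag_a_hinge (a point): middle of the hinge pin of bin a's tag, 75 mm above the board (87 mm above the table). The pin lies along the bin's y axis, 68 mm long, 8 mm thick; axes as the bin's. Four thin rest pins reach 20 mm out from it, 23 mm to either side of its middle, rising at most 10 mm above it. A tag pushed past upright falls to its other stop by its own weight and rests there
- tag_a (a joint): bin a's tag, angle in rad: free-swinging flap, slick, about 20 g, 60 mm wide, 4 mm thick, white 6 mm round bead on the free edge. 0 = upright; +1.0 = leaning away from the robot, GREEN face up; -1.0 = leaning to the robot, RED face up (the face below has the other colour). At these stops its free edge is 40 mm out from the hinge and 26 mm above it, open air below
- tag_a_edge (a point): middle of the free edge of bin a's tag, 48 mm from the hinge; moves with the tag. Pushed towards the hinge with the side of a finger that reaches 15 to 20 mm below it, the edge climbs from 26 to 48 mm above the hinge as the tag turns upright; let the finger rise with it. A fingertip that barely catches the edge, or a finger that stays low, can jam on it
- bin_b: grey open bin, packed FULL of upright blue glass pieces. One fixed piece with its tag post; origin on the board's upper face straight below the tag hinge, x away from the robot like the board's. Bin walls span x = 25 to 150 mm, 95 mm in y, 55 mm high. Post 8 x 20 mm at the origin, 75 mm high
- tag_b_hinge (a point): middle of the hinge pin of bin b's tag, 75 mm above the board (87 mm above the table). The pin lies along the bin's y axis, 68 mm long, 8 mm thick; axes as the bin's. Four thin rest pins reach 20 mm out from it, 23 mm to either side of its middle, rising at most 10 mm above it. A tag pushed past upright falls to its other stop by its own weight and rests there
- tag_b (a joint): bin b's tag, angle in rad: free-swinging flap, slick, about 20 g, 60 mm wide, 4 mm thick, white 6 mm round bead on the free edge. 0 = upright; +1.0 = leaning away from the robot, GREEN face up; -1.0 = leaning to the robot, RED face up (the face below has the other colour). At these stops its free edge is 40 mm out from the hinge and 26 mm above it, open air below
- tag_b_edge (a point): middle of the free edge of bin b's tag, 48 mm from the hinge; moves with the tag. Pushed towards the hinge with the side of a finger that reaches 15 to 20 mm below it, the edge climbs from 26 to 48 mm above the hinge as the tag turns upright; let the finger rise with it. A fingertip that barely catches the edge, or a finger that stays low, can jam on it
- bin_c: grey open bin, EMPTY. One fixed piece with its tag post; origin on the board's upper face straight below the tag hinge, x away from the robot like the board's. Bin walls span x = 25 to 150 mm, 95 mm in y, 55 mm high. Post 8 x 20 mm at the origin, 75 mm high
- tag_c_hinge (a point): middle of the hinge pin of bin c's tag, 75 mm above the board (87 mm above the table). The pin lies along the bin's y axis, 68 mm long, 8 mm thick; axes as the bin's. Four thin rest pins reach 20 mm out from it, 23 mm to either side of its middle, rising at most 10 mm above it. A tag pushed past upright falls to its other stop by its own weight and rests there
- tag_c (a joint): bin c's tag, angle in rad: free-swinging flap, slick, about 20 g, 60 mm wide, 4 mm thick, white 6 mm round bead on the free edge. 0 = upright; +1.0 = leaning away from the robot, GREEN face up; -1.0 = leaning to the robot, RED face up (the face below has the other colour). At these stops its free edge is 40 mm out from the hinge and 26 mm above it, open air below
- tag_c_edge (a point): middle of the free edge of bin c's tag, 48 mm from the hinge; moves with the tag. Pushed towards the hinge with the side of a finger that reaches 15 to 20 mm below it, the edge climbs from 26 to 48 mm above the hinge as the tag turns upright; let the finger rise with it. A fingertip that barely catches the edge, or a finger that stays low, can jam on it
- bin_d: grey open bin, NOT full: a single small amber glass piece lies on its floor. One fixed piece with its tag post; origin on the board's upper face straight below the tag hinge, x away from the robot like the board's. Bin walls span x = 25 to 150 mm, 95 mm in y, 55 mm high. Post 8 x 20 mm at the origin, 75 mm high
- tag_d_hinge (a point): middle of the hinge pin of bin d's tag, 75 mm above the board (87 mm above the table). The pin lies along the bin's y axis, 68 mm long, 8 mm thick; axes as the bin's. Four thin rest pins reach 20 mm out from it, 23 mm to either side of its middle, rising at most 10 mm above it. A tag pushed past upright falls to its other stop by its own weight and rests there
- tag_d (a joint): bin d's tag, angle in rad: free-swinging flap, slick, about 20 g, 60 mm wide, 4 mm thick, white 6 mm round bead on the free edge. 0 = upright; +1.0 = leaning away from the robot, GREEN face up; -1.0 = leaning to the robot, RED face up (the face below has the other colour). At these stops its free edge is 40 mm out from the hinge and 26 mm above it, open air below
- tag_d_edge (a point): middle of the free edge of bin d's tag, 48 mm from the hinge; moves with the tag. Pushed towards the hinge with the side of a finger that reaches 15 to 20 mm below it, the edge climbs from 26 to 48 mm above the hinge as the tag turns upright; let the finger rise with it. A fingertip that barely catches the edge, or a finger that stays low, can jam on it
- foil_roll: flat roll of copper foil, ring 56 mm across and 10 mm high, lying on the board between two tag posts; loose, to be left where it is; origin at the centre of its underside
- bead_jar: small green glass jar with brass cap, 36 mm across, 48 mm high, standing on the board between two tag posts; loose, to be left where it is; origin at the centre of its underside
- glass_cutter: pencil-like glass cutter with brass ends, 160 mm long, 14 mm thick, lying on the table to the right of the board; loose, to be left where it is; origin at the centre of its underside
- pliers: blue-handled pliers, 175 mm long, 13 mm thick, lying on the table between robot and board; loose, to be left where it is; origin at the centre of its underside
- oil_bottle: amber bottle with a black cap, 48 mm across, 100 mm high, standing on the table to the right of the board; loose, to be left where it is; origin at the centre of its underside
- glass_piece: flat teal glass piece 90 x 70 x 6 mm lying on the table to the left of the board; loose, to be left where it is; origin at the centre of its underside
- wood_block: wooden block 60 x 40 x 30 mm on the table between the robot and the board's left end; loose, to be left where it is; origin at the centre of its underside

How it is judged:
By the outcome, as a careful person would: the job done as asked, in the order asked, and still so for the second after the job is handed in, with the robot touching nothing.
It also fails if it takes over 54 s, if anything falls off the work surface, if the arm or the gripper's body presses on something with over 40 N, if the wrist force passes 120 N, or if a joint passes its speed limit or range.

## Working session

There is one attempt and no reset: what is moved stays moved. The work goes in short steps, each a Python script; the robot and the scene stay as the last script left them, time stands still between calls to the robot, and variables do not carry over. Pictures are saved under pics/ and viewed, and the job is handed in when it is done.

```bash
mkdir -p pics; ls; python3 - <<'E'
from rig import bot
import cv2,pickle
d={}
for n in ("scene","side","wrist"):
    s=bot.read_state(); c=bot.read_camera(n); c['state']=s; d[n]=c
    cv2.imwrite(f"pics/{n}0.png",c['image'])
    print(n,{k:v for k,v in c.items() if k not in('image','depth','state')})
pickle.dump(d,open('cam0.pkl','wb'))
print(s)
E
```

```text
pics
scene {'fovy': 52.663738420297676, 'cx': 326.303052709067, 'cy': 247.44147372594202, 'eye': array([1078.8489349 ,  -40.2852258 ,  979.20382941]), 'attitude': array([-0.204571  ,  0.71985369,  0.6349178 , -0.19193943])}
side {'fovy': 45.16789441473821, 'cx': 322.77386334279856, 'cy': 245.269042815406, 'eye': array([ -75.40243315, -724.89445584,  931.99217998]), 'attitude': array([-0.38760414,  0.86132845, -0.29759333,  0.1389768 ])}
wrist {'fovy': 61.05213350794614, 'cx': 323.11988840544257, 'cy': 235.63729350646273, 'mount': array([[ 9.99999132e-01, -1.22391986e-03,  4.88190963e-04,
         9.25647290e-01],
       [-8.34594720e-04, -3.01601695e-01,  9.53433648e-01,
        -1.23787086e+02],
       [-1.01968715e-03, -9.53433228e-01, -3.01602455e-01,
         7.64407616e+01],
       [ 0.00000000e+00,  0.00000000e+00,  0.00000000e+00,
         1.00000000e+00]])}
{'clock': 0.1, 'joint_positions': array([-6.65866750e-02,  3.00447923e-01,  1.52150732e+00, -1.91824328e-06,
        1.32069809e+00, -6.66242337e-02]), 'qvel': array([-0.00035994, -0.00263273, -0.00250199, -0.00125313,  0.00065388,
        0.00191419]), 'effort': array([ 5.41233840e-04, -5.44380498e+01, -3.62372375e+01, -1.11349805e-04,
        3.02289474e-03, -1.80062301e-05]), 'ee_pos': array([5.49816161e+02, 1.62340692e-02, 2.49765219e+02]), 'tool_rot': array([ 7.07130985e-01, -7.07082378e-01,  3.60773136e-04,  3.87667562e-04]), 'ft_force': array([ 0.12501661,  0.05768048, -0.2616921 ]), 'moment': array([0.00056353, 0.00192105, 0.04022709]), 'grip_width': 85.18762918799271}
```

View pics/scene0.png

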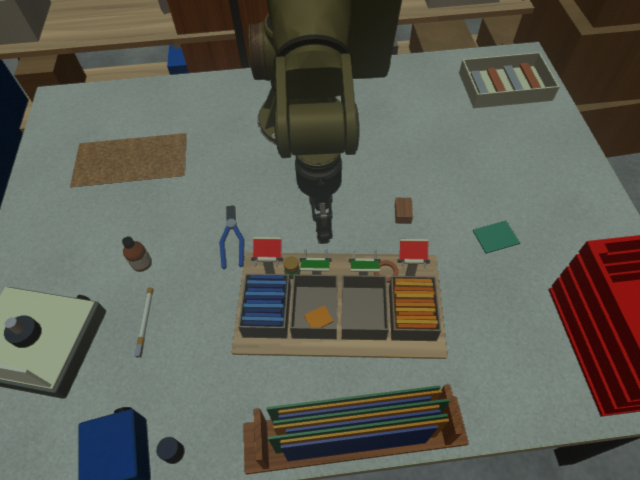

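View pics/side0.png

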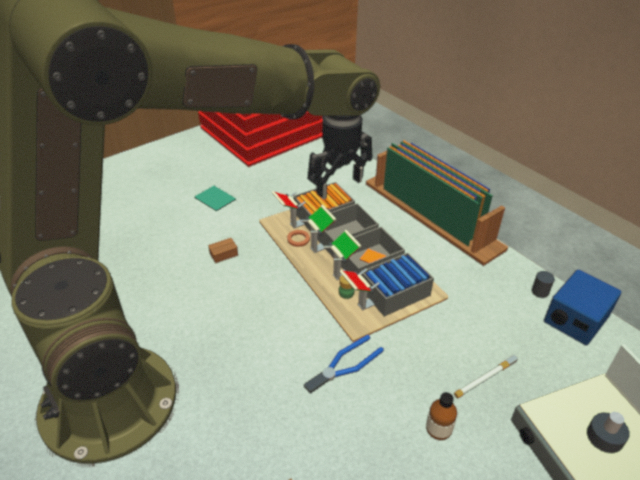

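View pics/wrist0.png

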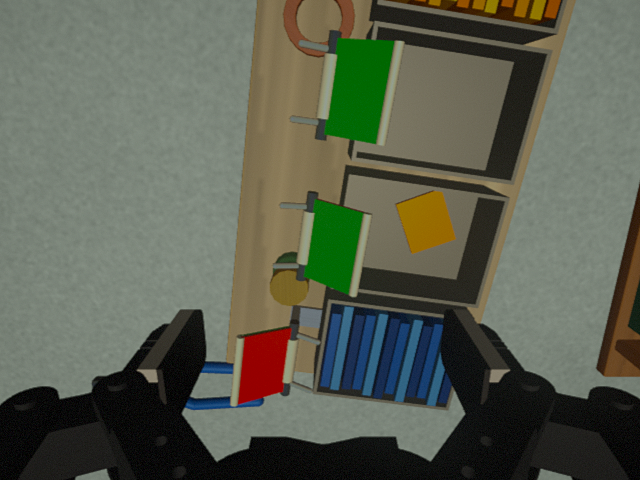

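```bash
cat > h.py <<'E'
import numpy as np,cv2
from scipy.spatial.transform import Rotation as R
def rot(q): return R.from_quat([q[1],q[2],q[3],q[0]]).as_matrix()
def cloud(c):
    d=c['depth'];f=240/np.tan(np.radians(c['fovy'])/2)
    v,u=np.mgrid[:480,:640]
    P=np.stack([(u-c['cx'])/f*d,(v-c['cy'])/f*d,d],-1)
    if 'mount' in c:
        s=c['state'];P=P@c['mount'][:3,:3].T+c['mount'][:3,3]
        return P@rot(s['tool_rot']).T+s['ee_pos']
    return P@rot(c['attitude']).T+c['eye']
def tags(c):
    P=cloud(c);b,g,r=[c['image'][...,i].astype(int) for i in range(3)]
    out=[]
    for col,m in(('R',(r>140)&(g<60)&(b<60)),('G',(g>90)&(r<60)&(b<60))):
        m=m&(c['depth']>0)&(P[...,2]>80)&(P[...,2]<150)&(P[...,0]<650)
        n,l,st,_=cv2.connectedComponentsWithStats(m.astype(np.uint8))
        for i in range(1,n):
            if st[i,4]>100:
                p=P[l==i];ce=np.median(p,0);w=np.linalg.svd(p-p.mean(0),full_matrices=False)[2]
                out.append((col,st[i,4],ce.round(1),np.percentile(p,[2,98],axis=0).round(1).tolist(),w[2].round(2)))
    return out
E
python3 - <<'E'
from h import *;import pickle
d=pickle.load(open('cam0.pkl','rb'))
for n in d:
    print(n)
    for t in tags(d[n]):print(*t)
c=d['scene'];P=cloud(c)
print([P[v,u].round(1) for u,v in[(245,257),(436,259),(237,352),(443,354),(300,200)]])
cv2.imwrite('pics/crop.png',cv2.resize(c['image'][220:370,220:460],None,fx=3.3,fy=3.3,interpolation=cv2.INTER_CUBIC))
E
```

```text
scene
R 406 [ 504.4 -114.7  100.4] [[488.8, -141.8, 90.8], [520.5, -88.9, 110.7]] [-0.54  0.08 -0.84]
R 427 [550.4 197.3 100.5] [[534.2, 170.5, 90.9], [566.7, 222.9, 110.3]] [ 0.53 -0.08  0.84]
G 105 [569.1  90.2  99.3] [[557.0, 58.8, 90.3], [585.0, 112.4, 110.2]] [-0.55  0.08  0.83]
side
R 142 [631.3 565.8 104.6] [[626.4, 498.6, 100.9], [645.1, 654.3, 117.7]] [0.79 0.03 0.62]
R 142 [ 504.6 -117.1   99.4] [[490.2, -145.0, 90.9], [519.7, -87.5, 107.6]] [ 0.55 -0.08  0.83]
G 256 [570.1  84.5 101.3] [[555.1, 57.5, 91.3], [585.1, 113.0, 110.6]] [-0.54  0.09  0.84]
G 304 [555.  -18.2 101.3] [[538.3, -45.9, 91.6], [569.9, 10.1, 111.2]] [ 0.56 -0.1  -0.82]
wrist
R 2728 [ 503.8 -114.5  102.4] [[487.8, -144.1, 92.0], [521.2, -87.3, 111.5]] [ 0.53 -0.08  0.84]
G 5339 [573.2  87.6 102. ] [[555.4, 57.7, 91.5], [589.3, 114.9, 111.5]] [-0.54  0.08  0.84]
G 3773 [557.7 -16.3 101.9] [[540.2, -46.2, 91.6], [574.1, 11.0, 111.6]] [ 0.54 -0.08 -0.84]
[array([ 465.8, -174.1,   13.3]), array([526.8, 267.6,   9.3]), array([ 696.5, -197.8,   12.8]), array([754.4, 225.9,  11.9]), array([303.6, -30.7,  -0.5])]
```

View pics/crop.png

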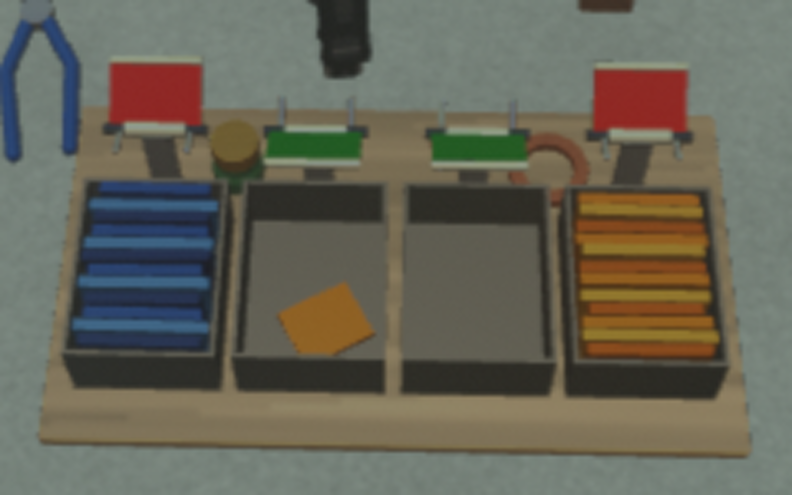

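```bash
cat >> h.py <<'E'
psi=-0.146
ex=np.array([np.cos(psi),np.sin(psi),0]);ey=np.array([-np.sin(psi),np.cos(psi),0])
C=np.array([547.,38.5,87.])
M=np.stack([ey,[0,0,-1],np.cross(ey,[0,0,-1])],1)
q=R.from_matrix(M).as_quat();Q=[q[3],q[0],q[1],q[2]]
def pos(off,e,side,tip,reach):
    """finger centre; side=-1: finger on the robot side pushing +x; e: x of edge"""
    return C*[1,1,0]+ey*off+ex*(e+side*14)+np.array([0,0,tip+reach])
E
python3 - <<'E'
from h import *;from rig import bot;import pickle
bot.move_gripper(0)
print(bot.tip_reach,bot.ik(pos(-157.5,-57,-1,160,bot.tip_reach),Q))
bot.move_to(pos(-157.5,-57,-1,160,bot.tip_reach),Q)
s=bot.read_state();print(s['clock'],s['ee_pos'],s['grip_width'],s['joint_positions'])
for n in("wrist","side"):
    c=bot.read_camera(n);c['state']=s;cv2.imwrite(f'pics/{n}1.png',c['image']);pickle.dump(c,open(n+'1.pkl','wb'))
    for t in tags(c):print(*t)
E
```

```text
19.0 [-3.10100335e-01  1.91012542e-01  1.83344735e+00 -4.44089210e-16
  1.11713276e+00 -1.73489666e+00]
2.3917 [ 454.07154368 -106.90855179  179.18077056] 0.24605859698303614 [-3.09776573e-01  1.91030710e-01  1.83295511e+00  9.55710527e-06
  1.11722535e+00 -1.73376808e+00]
G 2660 [550.6  -3.8  96.7] [[538.9, -36.6, 91.2], [567.8, 11.7, 106.3]] [-0.54  0.08  0.84]
G 674 [562.3  61.5  97.7] [[552.4, 55.4, 91.4], [582.0, 69.5, 110.4]] [ 0.52 -0.12 -0.84]
G 102 [567.2 -46.2 110.6] [[563.6, -48.8, 108.6], [569.2, -42.1, 112.6]] [-0.57  0.14  0.81]
R 146 [ 503.8 -118.2   99.9] [[489.5, -145.4, 91.5], [518.7, -86.8, 107.7]] [-0.55  0.07 -0.84]
```

View pics/wrist1.png

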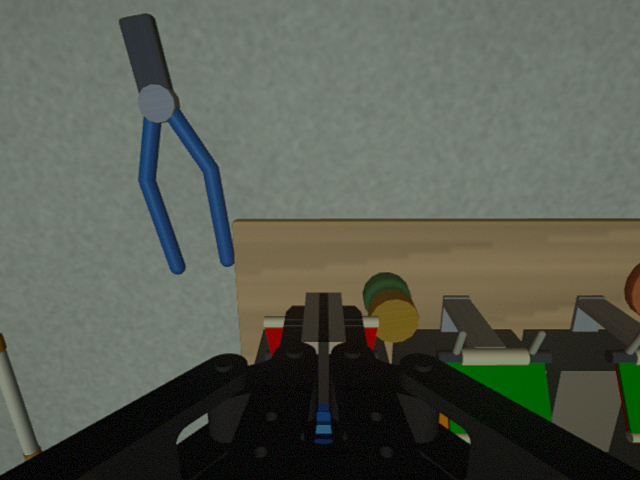

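View pics/side1.png

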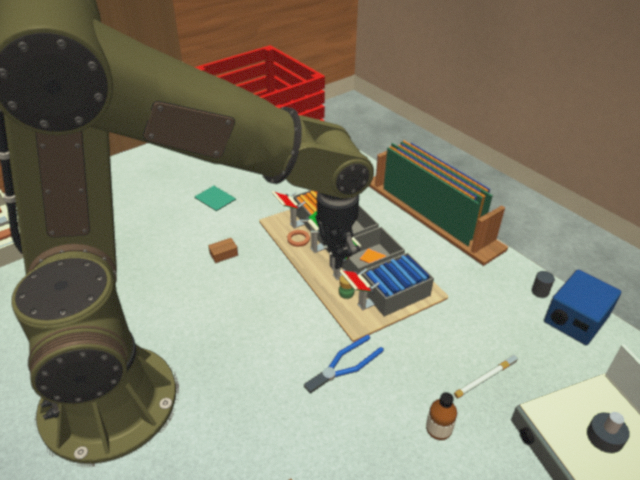

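```bash
python3 - <<'E'
from h import *;import pickle
c=pickle.load(open('wrist1.pkl','rb'));P=cloud(c)
for v in range(280,360,8):
    p=P[v,315]-c['state']['ee_pos'];print(v,(p@ex).round(1),(p@ey).round(1),p[2].round(1))
p=P[320]-c['state']['ee_pos'];m=p[:,2]>-40;print((p@ey)[280:370:6].round(0),p[280:370:6,2].round(0))
E
```

```text
280 52.4 -7.0 -167.3
288 59.2 -7.1 -167.3
296 -9.9 -3.5 -11.7
304 -9.8 -3.4 -5.5
312 -9.8 -3.3 0.3
320 -9.7 -3.2 5.5
328 -9.7 -3.1 10.7
336 -10.1 -3.0 16.0
344 -9.5 -2.9 19.3
352 -11.2 -2.8 25.9
[-23. -13. -11.  -9.  -7.  -5.  -3.  -1.   1.   3.   5.   7.   9.  12.
  21.] [-65.  -2.  -2.  -2.   6.   5.   7.   6.   6.   6.   6.  -2.  -2.  -2.
 -65.]
```

```bash
cat >> h.py <<'E'
def flip(bot,off,side):
    r=bot.tip_reach;L=lambda e,t,v,**k:bot.servo_line(pos(off,-side*-1*e if 0 else -side*e,side,t,r),Q,speed=v,**k)
    # e measured in push direction: -40 at rest, 0 upright
    bot.servo_line(pos(off,side*57,side,160,r),Q,speed=200)
    bot.servo_line(pos(off,side*57,side,95,r),Q,speed=150,until_force=6)
    f=[]
    for e,t in((-42,95),(-30,106),(-15,114),(0,117),(12,118)):
        hit=bot.servo_line(pos(off,-side*e,side,t,r),Q,speed=50,until_force=8)
        s=bot.read_state();f.append((e,hit,s['ft_force'].round(1).tolist()))
        if hit: break
    print(f)
    if hit: return False
    bot.servo_line(pos(off,-side*5,side,118,r),Q,speed=80)
    bot.servo_line(pos(off,-side*5,side,165,r),Q,speed=150)
    return True
E
python3 - <<'E'
from h import *;from rig import bot
ok=flip(bot,-157.5,-1)
print(ok,bot.read_state()['clock'])
c=bot.read_camera("scene");cv2.imwrite('pics/s2.png',cv2.resize(c['image'][200:370,200:480],None,fx=2.8,fy=2.8))
E
```

```text
[(-42, False, [0.2, -0.3, -0.5]), (-30, False, [-0.4, -0.2, 1.2]), (-15, False, [-0.7, -0.7, 0.6]), (0, False, [-0.5, 0.1, -0.3]), (12, False, [-0.0, -0.3, 0.6])]
True 6.3083
```

View pics/s2.png

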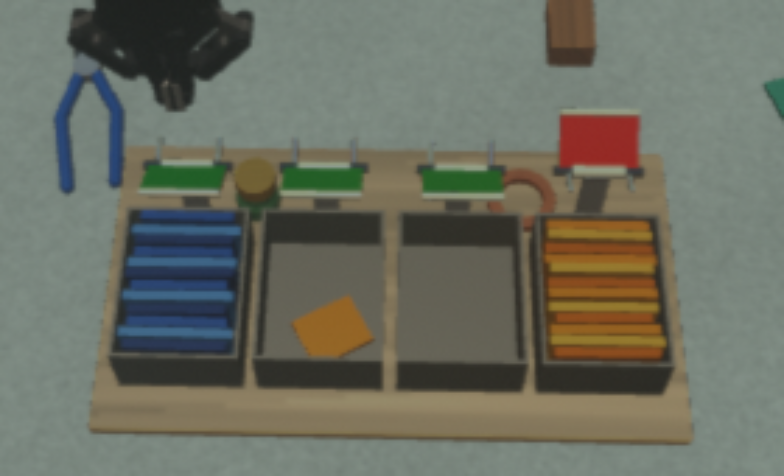

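```bash
python3 - <<'E'
from h import *;from rig import bot
for o,s in((-52.5,1),(52.5,1),(157.5,-1)):
    ok=flip(bot,o,s);print(o,ok,bot.read_state()['clock'])
    if not ok: break
else:
    bot.servo_line(pos(157.5,-100,-1,200,19),Q,speed=200); bot.dwell(0.5)
c=bot.read_camera("scene");cv2.imwrite('pics/s3.png',cv2.resize(c['image'][200:370,200:480],None,fx=2.8,fy=2.8))
for t in tags(c):print(*t)
c=bot.read_camera("side");cv2.imwrite('pics/side3.png',c['image'])
for t in tags(c):print(*t)
E
```

```text
[(-42, False, [0.1, 0.9, 0.1]), (-30, False, [-0.3, -0.2, 0.5]), (-15, False, [0.3, 0.4, 0.6]), (0, False, [0.3, -1.2, -0.1]), (12, False, [1.3, -0.2, -0.4])]
-52.5 True 10.7333
[(-42, False, [0.2, -0.9, 0.1]), (-30, False, [0.4, -0.1, 0.6]), (-15, False, [0.0, -0.7, -0.5]), (0, False, [-0.3, -0.4, -0.0]), (12, False, [1.2, 0.5, -0.9])]
52.5 True 15.0583
[(-42, False, [-0.1, 0.1, -0.2]), (-30, False, [0.1, 0.3, 0.3]), (-15, False, [1.2, 1.0, -0.2]), (0, False, [-0.4, -0.4, -0.2]), (12, False, [-0.7, 0.6, 0.4])]
157.5 True 19.4333
R 431 [519. -12. 101.] [[502.9, -39.2, 90.8], [534.6, 15.6, 110.3]] [ 0.53 -0.08  0.85]
R 457 [534.4  92.4 100.5] [[518.5, 64.9, 90.3], [550.6, 119.6, 110.8]] [-0.53  0.08 -0.84]
G 190 [ 541.5 -122.2  100.9] [[526.2, -148.2, 90.4], [556.1, -95.1, 110.8]] [-0.55  0.08  0.83]
G 191 [588.1 190.5 101.1] [[573.2, 163.7, 90.8], [600.7, 218.3, 109.8]] [ 0.54 -0.09 -0.83]
R 120 [519.2 -11.2  99. ] [[506.6, -40.4, 90.1], [534.8, 18.4, 107.3]] [-0.56  0.08 -0.83]
G 204 [585.5 189.1 101.3] [[568.5, 162.9, 91.3], [598.8, 215.2, 110.5]] [-0.53  0.1   0.84]
G 373 [ 539.5 -122.5  101.4] [[523.5, -149.1, 91.6], [555.1, -93.1, 110.8]] [-0.52  0.08  0.85]
```

View pics/s3.png

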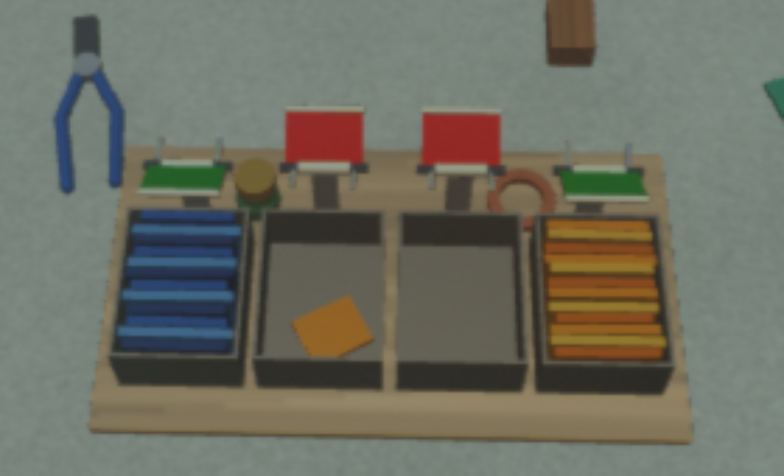

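View pics/side3.png

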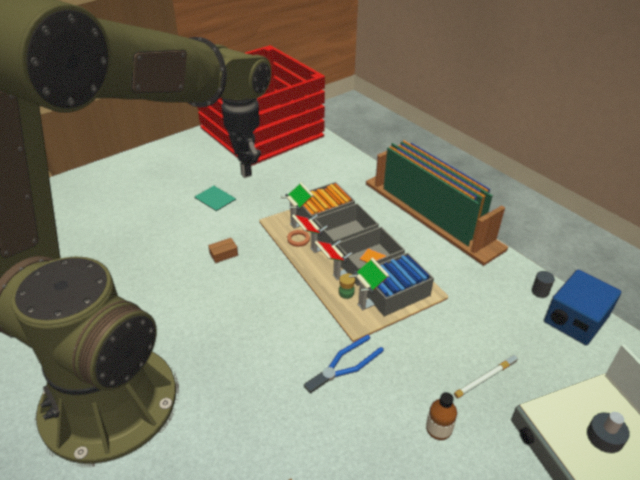

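The blue and amber bins now show green. The empty bin and the bin with one piece show red. All four tags lie at their stops, the loose items are where they were, and the arm is clear.

```bash
python3 -c "
from rig import bot
bot.finish_job();print(bot.read_state()['clock'])"
```

```text
the job is handed in; nothing more can be done
the job is handed in; nothing more can be done
```

All four stock tags were wrong, so I pushed each one over with the closed fingers. The job is handed in.

- **Tags:** In the last scene and side pictures, the full blue and amber bins show green. The empty bin and the bin with one piece show red. The measured face heights and tilts put all four tags at their stops.
- **Forces:** No push was stopped by its 8 N force limit, and the readings taken during the pushes stayed below about 2 N.
- **Loose things:** By eye, none of them had moved. I did not measure their positions before and after.
- **Finish:** The arm stood clear of everything at about 20 s of the 54 s allowed. No check failed or disagreed.

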